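# Tape the switch position on the saw's splash hood and lock the reading

### The job

The yellow arrow on the hood's sloping window marks where a new switch will go: hook the tape measure's end over the aluminium lip at the window's top edge, beside the arrow, and draw the case straight down the glass, without pushing the arrow, until its front is level with the arrow's tip, then press the red thumb lock down there while the tape is still hooked and the case is on the glass. Lift the tape off with its reading kept and stand it upright, blade still out and locked, on the clipboard's sheet so that the reading can be written down. Do not let the blade snap back, and leave the other things where they are.

Things in the scene. Friction and masses are not known exactly. Their poses are not given: they have to be found in the camera images.
- tape_center (a point): Centre of the tape measure's case (orange with black, 78 mm long, 40 mm thick, 70 mm high, about 0.35 kg), 35 mm above its flat base. x points forward, the way the blade leaves; y across its thickness (its two flat sides can be gripped); z up out of its top. It starts upright on the bench, blade in, lock off.
- tape_mouth (a point): Middle of the case's front where the blade comes out (the reading line), 39 mm ahead of the case's centre and 13 mm above its base; axes as the case.
- tape_hook (a point): Lower edge of the blade's steel end hook, on the hook's inner face; axes as the case. The hook is a tab 25 mm wide and 2 mm thick that hangs from the blade down to 1.5 mm above the level of the case's base. Blade in, its inner face is 6 mm ahead of the case's front.
- tape_blade (a joint): How far the blade is drawn out, m: 0 in, at most 0.20; the hook's inner face is this plus 6 mm ahead of the case's front. A spring of about 2 N pulls it in while the lock is off. The blade is stiff, 25 mm wide, its underside 12.5 mm above the level of the base.
- tape_lock (a joint): Red thumb lock, travel in m: 0 up (blade free), 0.008 fully down. It slides stiffly (about 5 N), stays where it is left, and clamps the blade over its last millimetre: press it right down, about 10 N (locked: above 0.007).
- lock_top (a point): Top of the red thumb lock (18 x 24 mm), 22 mm ahead of the case's centre and 80 mm above its base when up (10 mm above the case's top), 72 mm when locked; it is pressed along the case's -z. Axes as the case.
- window_edge (a point): Middle of the window's top lip, on the lip's outer (upper) face, level with the glass. x points up the slope, away from the glass; y across the window to the left; z square out of the glass. The lip is an aluminium bar along the whole top edge, 5 mm thick, 11 mm proud of the glass, with free space behind its outer face.
- arrow_tip (a point): Tip of the flat yellow arrow (54 mm long, 34 mm wide, 2.5 mm thick) stuck on the glass, 50 mm to the left (+y) of the window's middle; it points across the window to the right (-y). Axes as window_edge. Its distance below the lip differs each time.
- arrow (a joint): Where the arrow sits, in m: its tip is 85 mm plus this below the lip's outer face, measured down the slope (0 to 0.05). Not to be pushed.
- clipboard: Fixed clipboard with a paper sheet, 250 (x) x 180 (y) x 4 mm, its top 4 mm above the bench; origin at the centre of its underside. A steel clip 12 mm high lies across its robot end, x = -122 to -98 mm. The sheet covers x = -88 to 118 mm, y = -72 to 72 mm.
- eyepiece: Black microscope eyepiece, 52 mm wide, 90 mm tall, standing; a bystander, origin at its underside's centre
- coolant: White bottle with a red cap, 60 mm wide, 150 mm tall; a bystander, origin at its underside's centre
- caliper_case: Black caliper case, 210 x 80 x 22 mm; a bystander, origin at its underside's centre
- lens_fluid: Amber jar with a black lid, 52 mm wide, 90 mm tall; a bystander, origin at its underside's centre
- tape: The same case, origin at the centre of its base, axes as tape_center. Its front is at x = 39 mm; below the blade the nose is cut away: the base ends at x = 25 mm and the space under the nose is 12 mm high. Left on the sloping glass with the tape hooked, it stays where it is put (its weight and friction hold it against the spring).
- window: Flat smoked window of the fixed cream splash hood (320 mm wide). It faces the robot and rises away from it at 25 degrees to the horizontal. Frame as window_edge: the glass and its flush frame run from x = -5 to -280 mm, y = -160 to 160 mm. A chrome grab handle stands 37 mm proud at y = -118 mm, x = -155 to -265 mm.
- screwdriver: Blue-handled screwdriver, 200 mm, lying; a bystander, origin at its underside's centre
- wrench: Steel wrench, 170 mm, lying; a bystander, origin at its underside's centre
Not all that is in view belongs to the job. What is shaped like the tape but purple or turquoise is not meant.

How it is judged:
By the outcome, as a careful person would: the job done as asked, in the order asked, and still so for the second after the job is handed in, with the robot touching nothing.
It also fails if it takes over 72 s, if anything falls off the work surface, if the arm or the gripper's body presses on something with over 40 N, if the wrist force passes 120 N, or if a joint passes its speed limit or range.

### The arm

A 6-joint arm with a two-finger parallel gripper is mounted at the origin on the work surface. World frame = base frame: x ahead of the robot, y to its left, z up, the work surface at z = 0. Lengths are in m, angles in degrees, forces in N, time in s.
With the tool pointing down it reaches from about 0.25 to 0.725 m from the base axis. Payload 9.7 kg.
Tool frame: the origin (TCP) lies at the very end of the fingers, on their centre line; the grasp point (between the pads) lies 19 mm behind it (bot.hold_point_z is the distance from the TCP to the grasp point, in m); z points along the fingers, y is the line along which they close (so a half turn about z gives the same grasp; the last joint's range is limited). The gripper opens to 85 mm and grips with 20 to 120 N. Pads are 22 mm wide; open, the fingers measure 114 mm over their backs; the gripper's body (76 mm by 85 mm) begins 54 mm behind the grasp point. The pads swing forward as they close: fully open they stand 13 mm farther back than shut.
Start: joints at [71.047, 4.979, 10.078, 95.1, 0, 90], TCP at [0.179, 0.52, 0.231] pointing down, gripper open.
Joint ranges: [-179.16, 179.16], [-48.56, 103.87], [-65.8, 70.77], [-126.05, 130.52], [-82.76, 87.17], [-180, 180]. Speed limits (degrees/s): [127.2, 127.2, 147.25, 180, 180, 180].

### API

Orientations are given as [roll, pitch, yaw] about the fixed x, y, z axes, in that order (R = Rz(yaw) Ry(pitch) Rx(roll)).
In Python, from workcell import bot gives the robot as it stands.
- The arm moves only by the tool play_rows, never from a script. Its argument "targets" is a list of rows, each an object with "grip": the closure in counts, from 0 (fully open) to 255 (shut); "linear": the shift along the world's x, y, z in cm, a list of three; "delta_rot": the turn, a rotation vector about the world's x, y, z in rad, a list of three. A call has 1 to 10 rows; each row is the pose to reach, as a shift and turn from the pose commanded when the call began; what a row does not reach only later rows make up. A row lasts 1/10 s, in which the tool goes at most 50 mm and 8.59 degrees, less where a joint would pass 70% of its speed; a pose out of reach is approached as far as the arm can. A call with a gripper value outside its range is refused whole. The fingers move at their own pace and stop on an object; "force" is the grip in N (left out, the last holds). Time passes only in rows, so rows that repeat a pose let the fingers close. It gives the time, the measured TCP pose, the force, the opening and the grip force at its end, in the units of the state.
- bot.get_obs(): the state, without advancing time (a new reading comes with each control period).
- bot.camera(name): name is "scene" or "side" or "wrist"; returns a dict with "color" (384x512x3 uint8, red, green, blue), "range_z" (384x512 float32, m along the optical axis (not along the pixel's ray), 0 where there is no reading), "fov_y" (degrees; the focal length in pixels is half the picture's height over the tangent of half this angle, whatever the lens; pixels are square), "cx", "cy" (the principal point, pixels), "world_to_cam" (4x4, takes a point from world to camera coordinates). Camera axes: x right, y up, looking along -z (the intrinsics and any distortion apply to the point x, -y, -z); pixel columns grow to the right and rows downward; lengths in m; the calibration is good to about 2 mm. A picture is of the moment at which its call begins.
- bot.job_done(): hands the job in; it is judged then, once.
Trained networks look in a picture, given as the dict that the camera call returned (one of the last four; its "shot" number tells which), for a name from the list of things; names that differ only in an ending like _2 or _b are one class to them, and where a whole thing is asked for, a point or a joint stands for the part that bears it (a point fixed in the world has none). Each returns a list of dicts, best first, with "conf" (0 to 1); they miss things now and then, are a little off and sometimes report something else, mostly with a low value. They report only what shows in the picture. A call takes as long as a camera call. They do not tell look-alikes from the thing itself.
- bot.search_frame(picture, target): "box" ([left, top, right, bottom] in pixels, round what is visible of it).
- bot.trace(picture, target): "pixels" (384x512 bool, what is visible of it) and "box" ([left, top, right, bottom] in pixels, round what is visible of it).
- bot.pinpoint(picture, target): "pixel" ([column, row] in pixels: a listed point, or the origin of a listed thing).
The state is a dict: "time": time; "q": joint angles; "qd": joint speeds; "joint_efforts": joint torques, N m; "ee_pos": TCP position; "tcp_rot": TCP orientation; "wrist_force": force on the tool from outside, world axes, zero at the start; "torque": the same for the moment, N m; "opening": finger opening in m; "grasp_force": force on a finger pad.
Only numpy, scipy, OpenCV 4.12 (cv2) and the standard library are available. Lean on these libraries where they do the work, as an engineer would, in place of code of your own. Each camera call takes 0.05 s, during which the arm holds its last target. There are 200 camera calls.

## Working session

There is one attempt and no reset: what is moved stays moved. The work goes in short steps, Python scripts to look and compute and a tool call to move; the robot and the scene stay as the last step left them, time stands still between calls to the robot, and variables do not carry over. Pictures are saved under pics/ and viewed, at most 12 in all, crops included, and the job is handed in when it is done.

Besides the shell and the picture viewer there is one more tool, called after ">>>" by a JSON object that holds its "name" and its "arguments". play_rows: Moves the arm, as the interface text tells. Its arguments: {"type":"object","properties":{"targets":{"type":"array","items":{"type":"object","properties":{"grip":{"type":"number"},"linear":{"type":"array","items":{"type":"number"}},"delta_rot":{"type":"array","items":{"type":"number"}}}}},"force":{"type":"number"}},"required":["targets"]}

```bash
mkdir -p pics; ls; cat > h.py <<'E'
import numpy as np, cv2
from workcell import bot
def K(p):
    return p["color"].shape[0]/2/np.tan(np.radians(p["fov_y"])/2)
def ray(p,u,v):
    f=K(p); M=np.linalg.inv(p["world_to_cam"]); d=np.array([(u-p["cx"])/f,-(v-p["cy"])/f,-1.])
    return M[:3,3],M[:3,:3]@d
def at(p,u,v,z=None):
    o,d=ray(p,u,v)
    if z is None: return o+d*float(p["range_z"][int(round(v)),int(round(u))])
    return o+d*(z-o[2])/d[2]
def cloud(p,mask):
    r,c=np.nonzero(mask&(p["range_z"]>0)); f=K(p); z=p["range_z"][r,c]
    M=np.linalg.inv(p["world_to_cam"])
    P=np.c_[(c-p["cx"])/f*z,-(r-p["cy"])/f*z,-z]
    return P@M[:3,:3].T+M[:3,3]
def proj(p,X):
    q=p["world_to_cam"]@np.r_[X,1]; f=K(p); return p["cx"]+f*q[0]/-q[2],p["cy"]-f*q[1]/-q[2]
def save(p,n,box=None,s=1):
    im=p["color"][...,::-1]
    if box: im=im[box[1]:box[3],box[0]:box[2]]
    cv2.imwrite("pics/"+n+".png",cv2.resize(im,None,fx=s,fy=s,interpolation=cv2.INTER_CUBIC))
E
python3 - <<'E'
from h import *
ps={n:bot.camera(n) for n in("scene","side")}
print({k:ps['scene'][k] for k in ps['scene'] if k not in('color','range_z')})
w=np.hstack([cv2.resize(ps[n]["color"],(400,300)) for n in ps])
save(ps["scene"],"s0",s=1.5);save(ps["side"],"d0",s=1.5)
for n,p in ps.items():
  for t in "tape_center tape_hook lock_top window_edge arrow_tip clipboard tape".split():
    for d in bot.pinpoint(p,t)[:3]:
      u,v=d["pixel"]; print(n,t,round(d["conf"],2),np.round([u,v],1),np.round(at(p,min(511,max(0,u)),min(383,max(0,v))),3))
print(bot.get_obs())
E
```

```text
pics
{'fov_y': 45.04392812463752, 'cx': 254.79131121184292, 'cy': 185.2672009296397, 'world_to_cam': array([[ 8.19697838e-01,  5.72795496e-01,  8.79772058e-04,
        -4.62259635e-01],
       [-4.96517487e-01,  7.09772856e-01,  4.99692784e-01,
         2.28068753e-01],
       [ 2.85597338e-01, -4.10033917e-01,  8.66202256e-01,
        -1.75363994e+00],
       [ 0.00000000e+00,  0.00000000e+00,  0.00000000e+00,
         1.00000000e+00]]), 'shot': 1}
scene tape_center 0.73 [291.5 117.3] [0.497 0.33  0.065]
scene tape_center 0.69 [259.8 129. ] [0.436 0.214 0.075]
scene tape_center 0.59 [264.4  98.7] [0.372 0.336 0.078]
scene tape_hook 0.42 [267.4 145.1] [0.471 0.214 0.003]
scene tape_hook 0.37 [273.  114.8] [0.411 0.341 0.007]
scene lock_top 0.59 [311.4 129.6] [0.59  0.313 0.08 ]
scene lock_top 0.48 [296.2 111. ] [0.5   0.354 0.079]
scene lock_top 0.48 [265.3  99.1] [0.375 0.338 0.077]
scene window_edge 0.79 [303.6 201.8] [0.71  0.077 0.029]
scene arrow_tip 0.62 [280.7 178.4] [0.626 0.056 0.13 ]
scene clipboard 0.74 [169.2 260.6] [ 0.466 -0.337  0.003]
scene tape 0.9 [261.4 136.4] [0.4
[... 844 characters left out ...]
.3 160.4] [ 0.629 -0.154  0.133]
{'time': 0.8, 'q': array([ 7.10472360e+01,  4.97731372e+00,  1.00771713e+01,  9.50991934e+01,
       -1.65319169e-03,  9.00015933e+01]), 'qd': array([-0.07709101, -0.02564703, -0.02837039,  0.01844649, -0.0745038 ,
       -0.00018724]), 'joint_efforts': array([ 2.33141027e-04, -5.20041776e+01,  4.64841628e+01,  8.96325146e-04,
       -6.82949667e-05,  1.95087893e-06]), 'ee_pos': array([0.17863843, 0.52017112, 0.23129002]), 'tcp_rot': array([1.79999336e+02, 1.65317322e-03, 1.61045643e+02]), 'wrist_force': array([ 0.31291786, -0.44070832,  0.11969667]), 'torque': array([-0.02520649,  0.02279055,  0.01564803]), 'grasp_force': 0.0, 'opening': 0.08528525014158203}
```

View pics.

View pics/s0.png

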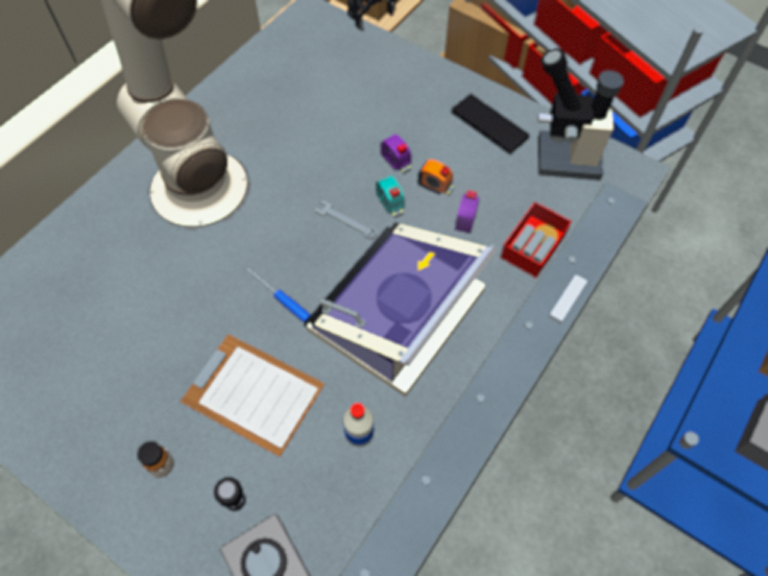

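View pics/d0.png

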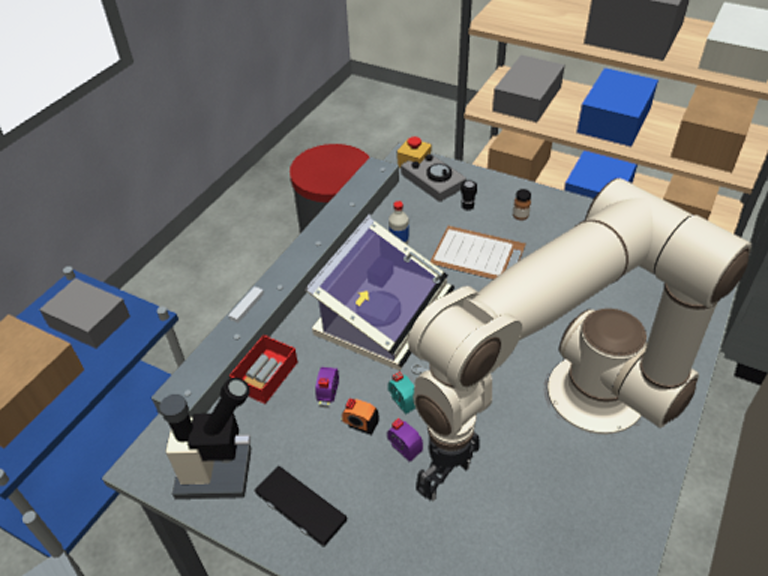

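```bash
python3 - <<'E'
from h import *
ps={n:bot.camera(n) for n in("scene","side")}
save(ps["scene"],"c1",(240,80,340,260),4) if 0 else None
a=cv2.resize(ps["scene"]["color"][80:250,200:340],None,fx=3,fy=3); b=cv2.resize(ps["side"]["color"][140:310,190:310],None,fx=3,fy=3)
cv2.imwrite("pics/c1.png",np.hstack([a,b])[...,::-1])
for n,p in ps.items():
  np.savez(n+".npz",**{k:p[k] for k in p})
  for d in bot.trace(p,"tape")[:5]:
    m=d["pixels"]; col=np.median(p["color"][m],0); C=cloud(p,m); print(n,"tape",round(d["conf"],2),d["box"],col,C.min(0).round(3),C.max(0).round(3))
  for d in bot.trace(p,"window")[:2]:
    m=d["pixels"];C=cloud(p,m);
    for i in range(4):
      c=C.mean(0) if i==0 else np.median(C,0)
      c=C.mean(0);nn=np.linalg.svd(C-c,full_matrices=False)[2][2];nn*=np.sign(nn[2]);r=(C-c)@nn;C=C[abs(r)<max(.003,.8*r.std())]
    print(n,"win",d["conf"],d["box"],len(C),c.round(4),nn.round(3),np.degrees(np.arccos(nn[2])),r.std())
  hsv=cv2.cvtColor(p["color"],cv2.COLOR_RGB2HSV); m=(abs(hsv[...,0].astype(int)-25)<6)&(hsv[...,1]>150)&(hsv[...,2]>150)
  m[:, :]&=True; 
  nlab,L,st,ce=cv2.connectedComponentsWithStats(m.astype(np.uint8))
  for i in range(1,nlab):
    if st[i,4]>15: print(" yellow",ce[i].round(1),st[i],np.median(cloud(p,L==i),0).round(3) if (p["range_z"][L==i]>0).any() else None)
E
```

```text
scene tape 0.96 [251.4, 116.8, 269.8, 148.6] [ 50. 117. 115.] [ 0.358  0.197 -0.008] [0.467 0.296 0.086]
scene tape 0.9 [250.5, 93.5, 270.3, 116.6] [ 93.5  46.5 105. ] [ 0.294  0.321 -0.009] [0.405 0.401 0.087]
scene tape 0.84 [302.7, 125.1, 320.7, 157.8] [131.  75. 137.] [ 0.57   0.252 -0.01 ] [0.633 0.381 0.086]
scene tape 0.6 [276.3, 106.3, 302.9, 127.0] [122.  76.  45.] [ 0.42   0.316 -0.005] [0.528 0.389 0.087]
scene tape 0.23 [279.5, 166.6, 288.3, 178.9] [228.5 199.5  86.5] [0.605 0.051 0.113] [0.636 0.102 0.136]
scene win 0.95 [207.8, 146.2, 331.3, 245.9] 4627 [ 0.6169 -0.0092  0.1235] [-0.422  0.007  0.907] 24.970920071496092 0.0015126486527395362
 yellow [365.1 153.6] [360 152  10   5  24] [0.785 0.384 0.009]
 yellow [283.2 173.8] [279 169  10  10  43] [0.622 0.073 0.127]
side tape 0.91 [257.7, 251.3, 276.5, 275.7] [ 60. 103.  98.] [ 0.382  0.211 -0.001] [0.473 0.279 0.08 ]
side tape 0.9 [228.5, 265.8, 254.2, 290.2] [117.  60.  40.] [ 0.436  0.283 -0.008] [0.538 0.377 0.085]
side tape 0.84 [260.9, 279.4, 282.4, 309.3] [87. 49. 91.] [ 0.31   0.299 -0.008] [0.413 0.392 0.084]
side tape 0.57 [210.6, 245.9, 225.3, 273.2] [95. 52. 97.] [ 0.568  0.232 -0.01 ] [0.625 0.355 0.084]
side win 0.71 [203.8, 146.7, 296.5, 236.4] 2266 [0.6115 0.0141 0.1189] [-0.42   0.004  0.907] 24.864258129097813 0.0016615024009185415
 yellow [275.9  99.8] [265  95  22  11 123] [ 0.822 -0.638  0.066]
```

View pics/c1.png

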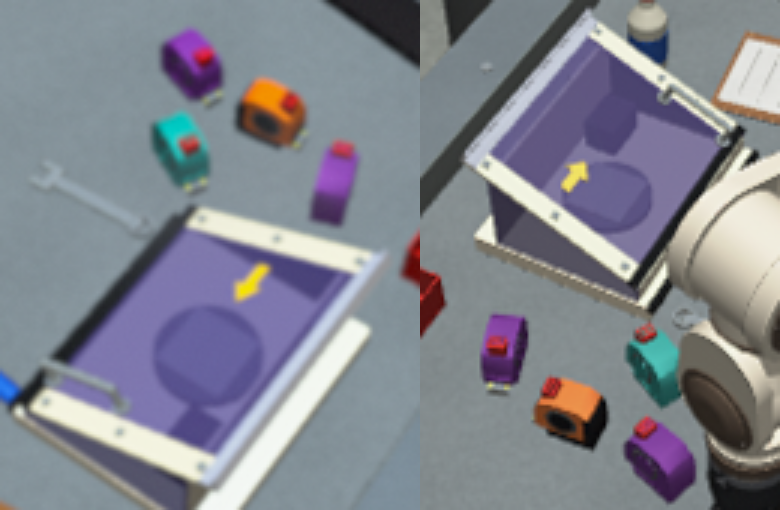

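```bash
python3 - <<'E'
from h import *
p=bot.camera("wrist");o=bot.get_obs()
from scipy.spatial.transform import Rotation as R
Rt=R.from_euler("xyz",o["tcp_rot"],degrees=True).as_matrix()
M=np.linalg.inv(p["world_to_cam"]); print("cam in tool",(Rt.T@(M[:3,3]-o["ee_pos"])).round(4)); print((Rt.T@M[:3,:3]).round(3), p["fov_y"]);print(Rt.round(3))
for n in("scene","side"):
  p=dict(np.load(n+".npz"))
  hsv=cv2.cvtColor(p["color"],cv2.COLOR_RGB2HSV); m=(abs(hsv[...,0].astype(int)-11)<6)&(hsv[...,1]>130)&(hsv[...,2]>80)
  nl,L,st,ce=cv2.connectedComponentsWithStats(m.astype(np.uint8))
  for i in range(1,nl):
    if st[i,4]>40:
      C=cloud(p,L==i); T=C[C[:,2]>.06]; print(n,ce[i].round(),st[i,4],np.median(C,0).round(3), len(T))
      if len(T)>10: print(T.mean(0).round(3),cv2.minAreaRect((T[:,:2]*1000).astype(np.float32)))
E
```

```text
cam in tool [ 0.0764 -0.0004 -0.1422]
[[ 0.     0.955  0.298]
 [ 1.     0.    -0.   ]
 [-0.     0.298 -0.955]] 61.26177282796149
[[-0.946  0.325 -0.   ]
 [ 0.325  0.946 -0.   ]
 [ 0.    -0.    -1.   ]]
scene [336.  13.] 74 [ 0.228  1.221 -0.209] 0
scene [323.  32.] 558 [ 0.181  1.18  -0.318] 0
scene [349.  35.] 96 [ 0.329  1.174 -0.254] 0
scene [291. 117.] 168 [0.497 0.332 0.061] 93
[0.486 0.339 0.068] ((481.88922119140625, 344.1032409667969), (64.55519104003906, 45.839744567871094), 11.209004402160645)
scene [365. 152.] 43 [0.779 0.395 0.005] 0
scene [159. 261.] 594 [ 0.422 -0.407  0.004] 0
scene [105. 309.] 52 [ 0.433 -0.569  0.063] 44
[ 0.432 -0.567  0.065] ((429.86468505859375, -567.1412353515625), (41.867767333984375, 16.1203556060791), 81.09359741210938)
side [309. 179.] 69 [ 0.466 -0.257  0.   ] 0
side [239. 275.] 219 [0.473 0.358 0.064] 148
[0.474 0.35  0.067] ((475.92718505859375, 348.77874755859375), (65.3094253540039, 45.70930099487305), 5.303993225097656)
```

>>> {"name": "play_rows", "arguments": {"targets": [{"grip":0,"linear":[4,-3,0],"delta_rot":[0,0,0.1]},{"grip":0,"linear":[8.5,-6,0],"delta_rot":[0,0,0.2]},{"grip":0,"linear":[13,-8.5,0],"delta_rot":[0,0,0.3]},{"grip":0,"linear":[17,-11,-1],"delta_rot":[0,0,0.4]},{"grip":0,"linear":[21,-13.5,-3],"delta_rot":[0,0,0.47]},{"grip":0,"linear":[25,-16,-5],"delta_rot":[0,0,0.47]},{"grip":0,"linear":[29,-17.5,-6],"delta_rot":[0,0,0.47]},{"grip":0,"linear":[30,-17.5,-6],"delta_rot":[0,0,0.47]},{"grip":0,"linear":[30,-17.5,-6],"delta_rot":[0,0,0.47]}]}}

```text
time: 2.05
ee_pos: [0.4797, 0.3444, 0.1704]
tcp_rot: [-180.0, -0.1, -172.2]
wrist_force: [0.1, 1.7, -0.2]
opening: 0.0853
grasp_force: 0.0
```

```bash
python3 - <<'E'
from h import *
p=bot.camera("wrist"); np.savez("w1.npz",**p); save(p,"w1",s=1.5)
for t in "tape_center tape_hook lock_top tape_mouth".split():
    for d in bot.pinpoint(p,t)[:3]:
      u,v=d["pixel"]; print(t,round(d["conf"],2),np.round([u,v],1),np.round(at(p,u,v),3))
hsv=cv2.cvtColor(p["color"],cv2.COLOR_RGB2HSV); m=(abs(hsv[...,0].astype(int)-11)<6)&(hsv[...,1]>130)&(hsv[...,2]>80)
m2=((hsv[...,0]<5)|(hsv[...,0]>174))&(hsv[...,1]>130)&(hsv[...,2]>70)
for mm in(m,m2):
  nl,L,st,ce=cv2.connectedComponentsWithStats(mm.astype(np.uint8))
  for i in range(1,nl):
    if st[i,4]>150:
      C=cloud(p,L==i); T=C[C[:,2]>.066]; print(ce[i].round(),st[i,4],len(T),C.max(0).round(3))
      if len(T)>10: print(T.mean(0).round(4),cv2.minAreaRect((T[:,:2]*1000).astype(np.float32)))
E
```

```text
tape_center 0.91 [197.8 292.7] [0.58  0.308 0.069]
tape_center 0.89 [136.1  92.7] [0.419 0.249 0.069]
tape_center 0.87 [288.2  31.4] [0.364 0.351 0.07 ]
tape_hook 0.74 [243.3 261.8] [0.579 0.345 0.009]
tape_hook 0.52 [263.4  88.2] [ 0.403  0.341 -0.   ]
lock_top 0.85 [281.1  50.7] [0.378 0.348 0.079]
lock_top 0.82 [ 98.3 119.2] [0.44  0.227 0.08 ]
lock_top 0.75 [212.2 317.6] [0.595 0.323 0.08 ]
tape_mouth 0.9 [239.7 269. ] [0.585 0.342 0.014]
tape_mouth 0.6 [269.1  77.9] [0.395 0.344 0.031]
tape_mouth 0.59 [126.6 126.8] [0.445 0.242 0.067]
[253. 186.] 1500 909 [0.516 0.369 0.079]
[0.4857 0.3433 0.0695] ((480.54058837890625, 346.84771728515625), (51.465816497802734, 39.58632278442383), 4.629815101623535)
[283.  49.] 168 168 [0.382 0.359 0.082]
[0.3769 0.3486 0.0795] ((377.00958251953125, 348.79840087890625), (21.96543312072754, 3.877225399017334), 68.91099548339844)
[278.  60.] 315 315 [0.389 0.358 0.081]
[0.384  0.3465 0.0791] ((383.88055419921875, 346.6927185058594), (22.10863494873047, 6.389036655426025), 69.9168930053711)
[103. 119.] 640 638 [0.451 0.241 0.081]
[0.4397 0.2299 0.0787] ((439.9576416015625, 228.3590087890625), (23.779342651367188, 17.774877548217773), 61.006874084472656)
[256. 222.] 612 609 [0.512 0.36  0.082]
[0.5021 0.3483 0.0793] ((503.1762390136719, 348.6679382324219), (17.08159828186035, 22.784238815307617), 5.429743766784668)
[216. 310.] 410 404 [0.605 0.334 0.082]
[0.5891 0.3249 0.077 ] ((593.8054809570312, 324.2210388183594), (22.808856964111328, 16.8294734954834), 18.742603302001953)
```

View pics/w1.png

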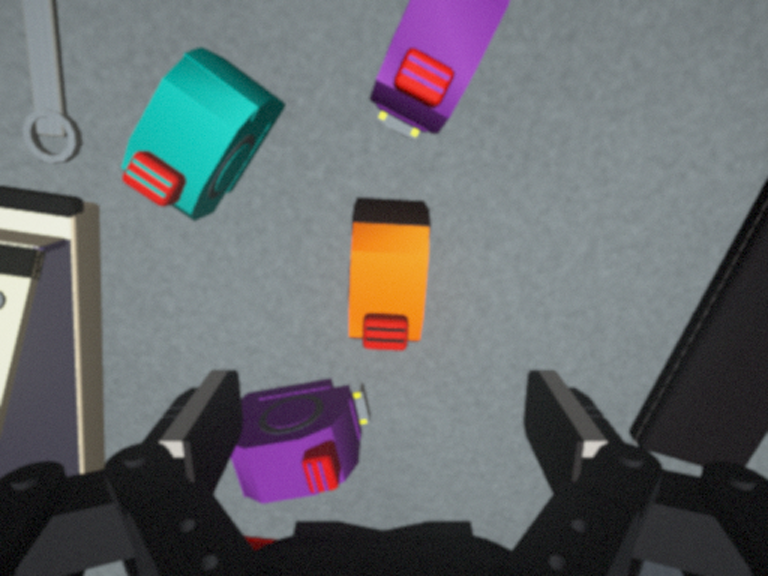

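>>> {"name": "play_rows", "arguments": {"targets": [{"grip":0,"linear":[0.15,0.25,-4],"delta_rot":[0,0,-0.049]},{"grip":0,"linear":[0.15,0.25,-8],"delta_rot":[0,0,-0.049]},{"grip":0,"linear":[0.15,0.25,-12],"delta_rot":[0,0,-0.049]},{"grip":0,"linear":[0.15,0.25,-14.2],"delta_rot":[0,0,-0.049]},{"grip":0,"linear":[0.15,0.25,-14.2],"delta_rot":[0,0,-0.049]},{"grip":255,"linear":[0.15,0.25,-14.2],"delta_rot":[0,0,-0.049]},{"grip":255,"linear":[0.15,0.25,-14.2],"delta_rot":[0,0,-0.049]},{"grip":255,"linear":[0.15,0.25,-14.2],"delta_rot":[0,0,-0.049]},{"grip":255,"linear":[0.15,0.25,-14.2],"delta_rot":[0,0,-0.049]},{"grip":255,"linear":[0.15,0.25,-14.2],"delta_rot":[0,0,-0.049]}], "force": 60}}

```text
time: 3.3
ee_pos: [0.481, 0.3483, 0.0313]
tcp_rot: [179.9, 0.1, -174.8]
wrist_force: [0.1, -0.5, 5.6]
opening: 0.0395
grasp_force: 61.4
```

>>> {"name": "play_rows", "arguments": {"targets": [{"grip":255,"linear":[0,0,3],"delta_rot":[0,0,0]},{"grip":255,"linear":[0,0,7],"delta_rot":[0,0,0]},{"grip":255,"linear":[0,0,11],"delta_rot":[0,0,0]},{"grip":255,"linear":[1,-3,15],"delta_rot":[0.005,-0.1,-0.025]},{"grip":255,"linear":[2,-6,18],"delta_rot":[0.01,-0.2,-0.05]},{"grip":255,"linear":[3,-9,21],"delta_rot":[0.016,-0.3,-0.075]},{"grip":255,"linear":[4,-12,23],"delta_rot":[0.021,-0.4,-0.1]},{"grip":255,"linear":[5,-15,25],"delta_rot":[0.023,-0.436,-0.106]},{"grip":255,"linear":[7,-18.5,27],"delta_rot":[0.023,-0.436,-0.106]},{"grip":255,"linear":[7,-18.5,27],"delta_rot":[0.023,-0.436,-0.106]}]}}

```text
time: 4.3
ee_pos: [0.5515, 0.1594, 0.3035]
tcp_rot: [179.5, 25.3, 178.6]
wrist_force: [-0.5, 0.2, -3.3]
opening: 0.0394
grasp_force: 62.9
```

```bash
python3 - <<'E'
from h import *
p=bot.camera("wrist"); np.savez("w2.npz",**p); save(p,"w2",s=1.5)
o=bot.get_obs(); print(o["ee_pos"],o["tcp_rot"],o["wrist_force"],o["opening"])
for t in "arrow_tip window_edge tape_hook lock_top tape_mouth tape_center".split():
    for d in bot.pinpoint(p,t)[:2]:
      u,v=d["pixel"]; print(t,round(d["conf"],2),np.round([u,v],1),np.round(at(p,u,v),3))
E
```

```text
[0.55064657 0.16072931 0.30140073] [179.49480743  25.14167243 178.68024751] [ 1.11510788  0.64671548 -3.98091239] 0.039588207580870796
arrow_tip 0.93 [147.7 158. ] [0.625 0.047 0.127]
window_edge 0.97 [120.7 264. ] [0.732 0.003 0.184]
tape_hook 0.54 [403.9  67.4] [0.572 0.33  0.037]
lock_top 0.62 [405.6 104.6] [0.597 0.324 0.078]
tape_mouth 0.93 [402.1  75.3] [0.575 0.323 0.053]
tape_center 0.72 [374.4  93.8] [0.587 0.29  0.071]
```

View pics/w2.png

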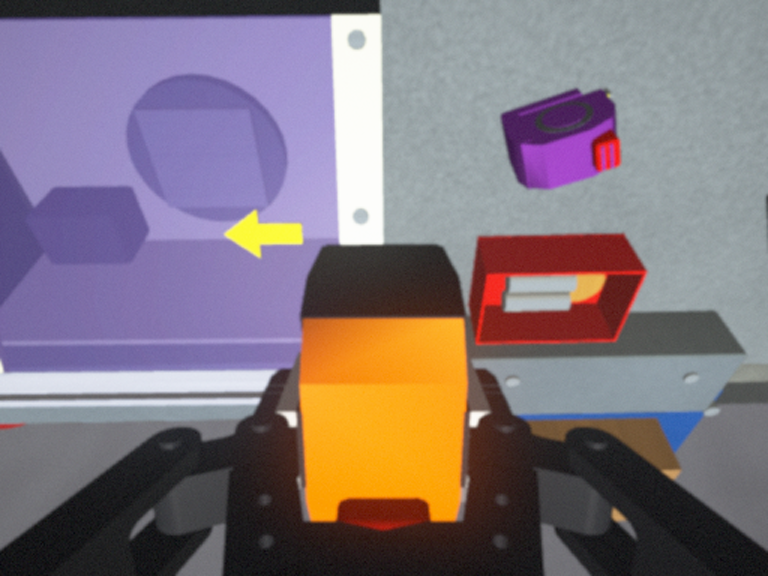

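```bash
cat > win.py <<'E'
from h import *
p=dict(np.load("w2.npz"))
m=np.zeros((384,512),bool); m[20:235,5:218]=1
C=cloud(p,m)
for i in range(5):
    c=C.mean(0);n=np.linalg.svd(C-c,full_matrices=False)[2][2];n*=np.sign(n[2]);r=(C-c)@n;C=C[abs(r)<max(.002,2*r.std())]
E
python3 - <<'E'
from win import *
print(len(C),c.round(4),n.round(4),r.std(),np.degrees(np.arccos(n[2])),np.degrees(np.arctan2(-n[1],-n[0])))
yv=np.r_[0,1,0]; 
u=np.cross(np.r_[0,1,0],n);u/=np.linalg.norm(u);w=np.cross(n,u)
for col in(20,60,100,140,170):
  print(col,[(row,)+tuple((np.array([(at(p,col,row)-c)@u,(at(p,col,row)-c)@w,(at(p,col,row)-c)@n])*1000).round(1)) for row in range(238,290,3)][::1])
print([p["color"][rw,100].tolist() for rw in range(238,290,3)])
E
```

```text
43724 [0.5969 0.0098 0.1137] [-0.424   0.0054  0.9056] 0.0007259900023233832 25.089842499340662 -0.7286757284425024
20 [(238, np.float64(119.8), np.float64(-118.2), np.float64(0.5)), (241, np.float64(124.0), np.float64(-119.9), np.float64(-0.5)), (244, np.float64(126.9), np.float64(-119.4), np.float64(1.2)), (247, np.float64(131.3), np.float64(-121.3), np.float64(-0.1)), (250, np.float64(134.3), np.float64(-121.0), np.float64(1.4)), (253, np.float64(138.0), np.float64(-121.8), np.float64(1.6)), (256, np.float64(141.9), np.float64(-122.7), np.float64(1.5)), (259, np.float64(145.9), np.float64(-123.9), np.float64(1.3)), (262, np.float64(150.3), np.float64(-125.5), np.float64(0.4)), (265, np.float64(151.3), np.float64(-122.4), np.float64(5.4)), (268, np.float64(151.9), np.float64(-118.7), np.float64(11.0)), (271, np.float64(156.1), np.float64(-120.1), np.float64(10.4)), (274, np.float64(274.3), np.float64(-277.2), np.float64(-176.7)), (277, np.float64(283.6), np.float64(-282.9), np.float64(-181.7)), (280, np.float64(292.8), np.float64(-288.4), np.float64(-186.5)), (283, np.float64(1009.
[... 4375 characters left out ...]
oat64(-173.2)), (274, np.float64(30.7), np.float64(115.4), np.float64(224.3)), (277, np.float64(26.1), np.float64(118.1), np.float64(233.6)), (280, np.float64(24.6), np.float64(119.3), np.float64(237.7)), (283, np.float64(24.6), np.float64(119.8), np.float64(239.6)), (286, np.float64(25.3), np.float64(119.9), np.float64(240.2)), (289, np.float64(26.0), np.float64(120.0), np.float64(240.9))]
[[120, 108, 168], [123, 109, 166], [124, 113, 174], [166, 164, 198], [224, 228, 238], [222, 226, 237], [225, 228, 238], [219, 224, 235], [138, 138, 145], [134, 135, 139], [220, 224, 234], [153, 165, 174], [138, 151, 162], [141, 152, 162], [130, 138, 142], [119, 120, 126], [122, 120, 126], [117, 119, 122]]
```

```bash
cat > geo.py <<'E'
from win import *
from scipy.spatial.transform import Rotation as R
yaw=np.radians(-0.7); w=np.r_[-np.sin(yaw),np.cos(yaw),0]; w-=n*(w@n); w/=np.linalg.norm(w); u=np.cross(w,n)
def W(P): P=np.asarray(P)-c; return np.array([P@u,P@w,P@n])*1000
def onplane(p,px,h):
    o,d=ray(p,*px); return o+d*(((c+n*h)-o)@n)/(d@n)
E
python3 - <<'E'
from geo import *
Rt=R.from_euler("xyz",[179.5,25.2,178.65],degrees=True).as_matrix(); t=np.array([.5510,.1601,.3022])
hsv=cv2.cvtColor(p["color"],cv2.COLOR_RGB2HSV)
my=(abs(hsv[...,0].astype(int)-29)<5)&(hsv[...,1]>150)&(hsv[...,2]>150); my[:,220:]=0
r_,c_=np.nonzero(my); i=c_.argmin(); print("arrow leftmost",c_[i],r_[c_==c_[i]],"cols",c_.max())
tip=W(onplane(p,(c_[i]-.3,r_[c_==c_[i]].mean()),.0025)); print("tip suw",tip, "tail",W(onplane(p,(c_.max(),r_[c_>c_.max()-3].mean()),.0025)))
print("net tip",W(onplane(p,(147.7,158),.0025)),"pnt",W(at(p,147.7,158)),"net edge",W(at(p,120.7,264)))
for cc in range(20,180,20):
  S=[W(at(p,cc,rr)) for rr in range(255,275)]; S=[s for s in S if 4<s[2]<10]; print(cc,np.mean([s[0] for s in S]).round(1),np.mean([s[1] for s in S]).round(0))
m=(p["range_z"]>0)&(p["range_z"]<.23)
rr,cc=np.nonzero(m); P=(cloud(p,m)-t)@Rt; col=hsv[rr,cc]
for nm,k in(("red",((col[:,0]<5)|(col[:,0]>174))&(col[:,1]>150)&(rr>310)),("orange",(abs(col[:,0].astype(int)-12)<7)&(col[:,1]>150)&(rr>150)&(cc>195)&(cc<320)),("black",(rr>163)&(rr<211)&(cc>200)&(cc<315))):
  Q=P[k]*1000; Q=Q[abs(Q[:,1])<22]; print(nm,len(Q),np.percentile(Q,[1,5,50,95,99],axis=0).round(1).tolist())
  if nm!="red":
    for lo in range(-40,48,8):
      q=Q[(Q[:,0]>=lo)&(Q[:,0]<lo+8)]
      if len(q)>20: print(lo+4,q[:,2].mean().round(1),np.percentile(q[:,1],[1,50,99]).round(1),len(q))
E
```

```text
arrow leftmost 151 [156] cols 200
tip suw [28.29280109 41.33342164  2.5       ] tail [28.76466333 92.46214244  2.5       ]
net tip [30.3688102  37.99247799  2.5       ] pnt [30.78921843 37.32495642  0.50346499] net edge [152.34170479  -5.09219035   6.23616075]
20 152.0 -120.0
40 153.5 -96.0
60 152.4 -75.0
80 152.7 -51.0
100 152.2 -28.0
120 152.0 -6.0
140 152.5 17.0
160 152.5 40.0
red 406 [[-16.2, -11.7, -78.7], [-16.0, -10.1, -76.2], [-15.0, -1.3, -47.6], [10.4, 8.4, -44.1], [17.1, 15.7, -42.4]]
orange 6025 [[-25.8, -20.7, -78.2], [-15.4, -19.8, -73.5], [21.4, -1.2, -37.2], [30.8, 18.6, -30.8], [31.7, 20.4, -29.7]]
-28 -35.0 [-20.7  12.7  18.9] 94
-20 -39.5 [-20.7   3.3  19. ] 118
-12 -41.9 [-20.7   0.2  19. ] 652
-4 -40.0 [-20.9  18.3  20.7] 102
4 -41.2 [-20.8  18.6  21.4] 165
12 -61.2 [-21.8   8.6  20.4] 448
20 -40.3 [-20.4  -0.6  18.9] 2290
28 -32.9 [-20.5  -5.   19. ] 2111
36 -28.3 [-0.3  9.5 18.1] 45
black 4656 [[32.2, -21.1, -30.8], [32.6, -19.5, -29.8], [37.1, -1.0, -19.3], [38.3, 17.8, 14.7], [38.4, 19.5, 20.0]]
36 -14.3 [-21.1  -1.   19.5] 4643
```

```bash
cat >> geo.py <<'E'
def tgt(s,ww,h): return c+(u*s+w*ww+n*h)/1000
Rtar=np.c_[-u,w,-n]
def delta(s,ww,h):
    o=bot.get_obs(); Rn=R.from_euler("xyz",o["tcp_rot"],degrees=True)
    print("now suw",W(o["ee_pos"]).round(1),"d cm",((tgt(s,ww,h)-o["ee_pos"])*100).round(2),"rot",(R.from_matrix(Rtar)*Rn.inv()).as_rotvec().round(4),"F",o["wrist_force"].round(1),"open",o["opening"].round(4))
E
python3 - <<'E'
from geo import *
print("u",u.round(4),"w",w.round(4),"n",n.round(4))
delta(116,7,65); delta(116,7,32)
E
```

```text
u [ 0.9056 -0.0111  0.424 ] w [ 1.230e-02  9.999e-01 -2.000e-04] n [-0.424   0.0054  0.9056]Traceback (most recent call last):
  File "<stdin>", line 3, in <module>
  File "geo.py", line 11, in delta
    print("now suw",W(o["ee_pos"]).round(1),"d cm",((tgt(s,ww,h)-o["ee_pos"])*100).round(2),"rot",(R.from_matrix(Rtar)*Rn.inv()).as_rotvec().round(4),"F",o["wrist_force"].round(1),"open",o["opening"].round(4))
                                                                                                                                                                                           ^^^^^^^^^^^^^^^^^^
AttributeError: 'float' object has no attribute 'round'
```

```bash
sed -i 's/o\["opening"\].round(4)/o["opening"]/' geo.py; python3 - <<'E'
from geo import *
delta(116,7,65); delta(116,7,38)
E
```

```text
now suw [ 33.8 153.1 188. ] d cm [ 12.48 -14.76  -7.65] rot [-0.0067 -0.0031  0.0023] F [ 0.2 -0.2 -2.9] open 0.039183884065147674
now suw [ 33.8 153.1 188. ] d cm [ 13.62 -14.78 -10.1 ] rot [-0.0067 -0.0031  0.0023] F [ 0.2 -0.2 -2.9] open 0.039183884065147674
```

>>> {"name": "play_rows", "arguments": {"targets": [{"grip":255,"linear":[3,-4,0],"delta_rot":[-0.007,-0.003,0.002]},{"grip":255,"linear":[6,-7.5,-1],"delta_rot":[-0.007,-0.003,0.002]},{"grip":255,"linear":[9,-11,-3],"delta_rot":[-0.007,-0.003,0.002]},{"grip":255,"linear":[11.5,-14,-6],"delta_rot":[-0.007,-0.003,0.002]},{"grip":255,"linear":[12.5,-14.8,-7.7],"delta_rot":[-0.007,-0.003,0.002]},{"grip":255,"linear":[12.5,-14.8,-7.7],"delta_rot":[-0.007,-0.003,0.002]},{"grip":255,"linear":[12.5,-14.8,-7.7],"delta_rot":[-0.007,-0.003,0.002]}]}}

```text
time: 5.35
ee_pos: [0.6748, 0.0154, 0.2217]
tcp_rot: [180.0, 25.1, 179.2]
wrist_force: [0.5, -0.1, -3.1]
opening: 0.0393
grasp_force: 63.0
```

```bash
python3 - <<'E'
from geo import *
q=bot.camera("side"); 
cv2.imwrite("pics/s3.png",cv2.resize(q["color"][110:260,180:330],None,fx=4,fy=4,interpolation=cv2.INTER_CUBIC)[...,::-1])
for t in "tape_hook tape_mouth lock_top".split():
    for d in bot.pinpoint(q,t)[:2]:
      print(t,round(d["conf"],2),np.round(d["pixel"],1),W(at(q,*d["pixel"])).round(0))
delta(116,7,38);delta(116,7,31)
E
```

```text
tape_hook 0.46 [213.4 272.3] [ -58.  344. -101.]
tape_mouth 0.91 [260.8 288.6] [-222.  362.   51.]
tape_mouth 0.79 [223.5 161.9] [ 193. -150. -163.]
lock_top 0.62 [266.8 249.2] [-166.  208.   35.]
lock_top 0.54 [213.3 253.5] [-17. 319. -29.]
now suw [117.8   6.9  66.9] d cm [ 1.06 -0.01 -2.69] rot [-0.0003  0.004   0.0002] F [-0.4  0.  -3.8] open 0.039324742989873915
now suw [117.8   6.9  66.9] d cm [ 1.36 -0.01 -3.32] rot [-0.0003  0.004   0.0002] F [-0.4  0.  -3.8] open 0.039324742989873915
```

View pics/s3.png

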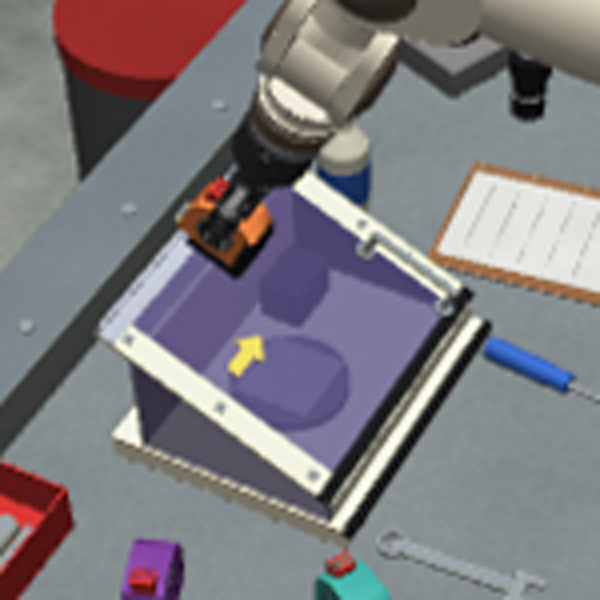

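>>> {"name": "play_rows", "arguments": {"targets": [{"grip":255,"linear":[0.3,0,-1],"delta_rot":[0,0.004,0]},{"grip":255,"linear":[0.7,0,-2],"delta_rot":[0,0.004,0]},{"grip":255,"linear":[1.1,0,-2.7],"delta_rot":[0,0.004,0]},{"grip":255,"linear":[1.1,0,-2.7],"delta_rot":[0,0.004,0]},{"grip":255,"linear":[1.2,0,-2.9],"delta_rot":[0,0.004,0]},{"grip":255,"linear":[1.3,0,-3.1],"delta_rot":[0,0.004,0]},{"grip":255,"linear":[1.3,0,-3.1],"delta_rot":[0,0.004,0]}]}}

```text
time: 6.25
ee_pos: [0.6882, 0.0146, 0.1912]
tcp_rot: [-180.0, 25.0, 179.2]
wrist_force: [0.4, -0.1, -4.1]
opening: 0.0394
grasp_force: 63.2
```

```bash
python3 - <<'E'
from geo import *
delta(116,7,31);delta(116,7,29)
E
```

```text
now suw [115.5   5.9  31.5] d cm [ 0.06  0.11 -0.03] rot [-0.0001 -0.0024  0.0018] F [ 0.4 -0.1 -4.1] open 0.03941533822614404
now suw [115.5   5.9  31.5] d cm [ 0.15  0.11 -0.21] rot [-0.0001 -0.0024  0.0018] F [ 0.4 -0.1 -4.1] open 0.03941533822614404
```

>>> {"name": "play_rows", "arguments": {"targets": [{"grip":255,"linear":[0.1,0.1,-0.1],"delta_rot":[0,0,0]},{"grip":255,"linear":[0.15,0.1,-0.2],"delta_rot":[0,0,0]},{"grip":255,"linear":[0.15,0.1,-0.2],"delta_rot":[0,0,0]},{"grip":255,"linear":[0.15,0.1,-0.2],"delta_rot":[0,0,0]}]}}

```text
time: 6.65
ee_pos: [0.6889, 0.0152, 0.191]
tcp_rot: [-179.9, 25.0, 179.2]
wrist_force: [-13.7, -3.0, 6.9]
opening: 0.0393
grasp_force: 64.9
```

```bash
python3 - <<'E'
from geo import *
delta(116,7,29)
E
```

```text
now suw [116.1   6.5  31. ] d cm [ 0.08  0.05 -0.19] rot [ 0.0006 -0.002   0.0024] F [-13.7  -3.    6.9] open 0.03927570165069082
```

>>> {"name": "play_rows", "arguments": {"targets": [{"grip":255,"linear":[-0.06,0,0.12],"delta_rot":[0,0,0]},{"grip":255,"linear":[-1.0,0,-0.3],"delta_rot":[0,0,0]},{"grip":255,"linear":[-2.78,0.03,-1.15],"delta_rot":[0,0,0]},{"grip":255,"linear":[-4.6,0.06,-2.0],"delta_rot":[0,0,0]},{"grip":255,"linear":[-6.4,0.08,-2.85],"delta_rot":[0,0,0]},{"grip":255,"linear":[-8.2,0.1,-3.7],"delta_rot":[0,0,0]},{"grip":255,"linear":[-10.0,0.12,-4.54],"delta_rot":[0,0,0]},{"grip":255,"linear":[-10.93,0.13,-4.97],"delta_rot":[0,0,0]},{"grip":255,"linear":[-10.93,0.13,-4.97],"delta_rot":[0,0,0]},{"grip":255,"linear":[-10.93,0.13,-4.97],"delta_rot":[0,0,0]}]}}

```text
time: 7.65
ee_pos: [0.5802, 0.017, 0.1403]
tcp_rot: [-180.0, 25.0, 179.2]
wrist_force: [-10.6, -0.7, 7.4]
opening: 0.0396
grasp_force: 64.7
```

```bash
python3 - <<'E'
from geo import *
delta(-10.8,7,31)
q=bot.camera("scene"); np.savez("s4.npz",**q); 
a=cv2.resize(q["color"][140:240,230:330],None,fx=5,fy=5,interpolation=cv2.INTER_CUBIC)
v=bot.camera("wrist"); np.savez("w4.npz",**v)
cv2.imwrite("pics/s4.png",np.hstack([a,cv2.resize(v["color"],None,fx=.58,fy=1.302)])[...,::-1])
for nme,pp in(("s",q),("w",v)):
 for t in "tape_hook tape_mouth lock_top arrow_tip".split():
    for d in bot.pinpoint(pp,t)[:2]:
      print(nme,t,round(d["conf"],2),np.round(d["pixel"],1),W(at(pp,*d["pixel"])).round(1))
E
```

```text
now suw [-3.9  7.  31.2] d cm [-0.62  0.01 -0.31] rot [-0.0002 -0.0023  0.0015] F [-10.6  -0.7   7.4] open 0.039620614078007106
s tape_hook 0.73 [306.2 196.5] [160.3   9.    5.7]
s tape_hook 0.52 [268.4 113.1] [-231.7  322.6   -5.4]
s tape_mouth 0.87 [274.4 182.8] [34.  15.8 14.3]
s tape_mouth 0.8 [268.4 110.8] [-228.3  324.2    5.3]
s lock_top 0.63 [262.6 169.2] [19.6  7.6 80.2]
s lock_top 0.6 [260.7 127.6] [-157.8  203.4   41. ]
s arrow_tip 0.6 [278.6 180.2] [29.3 38.6  1.2]
```

View pics/s4.png

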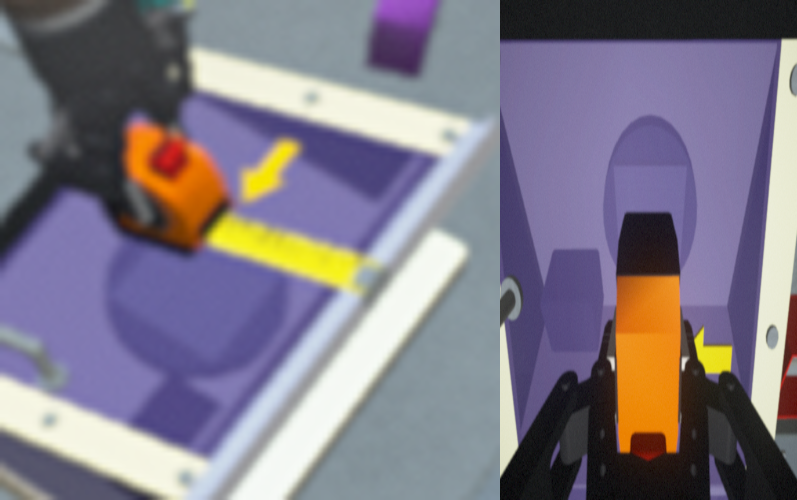

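>>> {"name": "play_rows", "arguments": {"targets": [{"grip":255,"linear":[-0.3,0,-0.13],"delta_rot":[0,0,0]},{"grip":255,"linear":[-0.55,0,-0.26],"delta_rot":[0,0,0]},{"grip":255,"linear":[-0.55,0,-0.26],"delta_rot":[0,0,0]},{"grip":255,"linear":[-0.55,0,-0.26],"delta_rot":[0,0,0]}]}}

```text
time: 8.55
ee_pos: [0.5759, 0.0171, 0.1383]
tcp_rot: [180.0, 25.1, 179.2]
wrist_force: [2.8, 1.2, 5.2]
opening: 0.0393
grasp_force: 63.9
```

```bash
python3 - <<'E'
from geo import *
delta(-10.8,7,31)
q=bot.camera("scene"); np.savez("s5.npz",**q); v=bot.camera("wrist"); np.savez("w5.npz",**v)
a=cv2.resize(q["color"][150:210,245:325],None,fx=9,fy=9,interpolation=cv2.INTER_CUBIC)
cv2.imwrite("pics/s5.png",a[...,::-1])
for t in "tape_mouth lock_top arrow_tip".split():
    for d in bot.pinpoint(q,t)[:1]:
      print(t,round(d["conf"],2),np.round(d["pixel"],1),W(at(q,*d["pixel"])).round(1))
def arrow(pp,reg):
  hsv=cv2.cvtColor(pp["color"],cv2.COLOR_RGB2HSV); m=(abs(hsv[...,0].astype(int)-28)<6)&(hsv[...,1]>130)&(hsv[...,2]>120)
  m[:,:reg[0]]=0;m[:,reg[2]:]=0;m[:reg[1]]=0;m[reg[3]:]=0
  r,cc=np.nonzero(m); P=np.array([W(onplane(pp,(x,y),.0025)) for x,y in zip(cc,r)]); P=P[P[:,1]>28]
  print("arrow s range",np.percentile(P[:,0],[2,50,98]).round(1),"w",np.percentile(P[:,1],[1,99]).round(1),len(P))
arrow(q,(270,160,300,185)); arrow(v,(330,200,512,330)); arrow(p,(0,100,220,220))
E
```

```text
now suw [-8.6  7.  31.2] d cm [-0.19  0.   -0.11] rot [-0.0004  0.0003  0.0016] F [2.8 1.2 5.2] open 0.03925903728513922
tape_mouth 0.86 [262.9 141.7] [  0.8  66.7 137.6]
lock_top 0.59 [260.  126.9] [-160.9  204.2   43. ]
arrow_tip 0.47 [279.1 178.8] [27.6 44.   1.7]
arrow s range [18.3 28.4 37.3] w [46.8 91.7] 47
arrow s range [13.8 24.7 33.8] w [56.8 92.6] 999
arrow s range [16.2 27.7 40.2] w [43.7 92.4] 711
```

View pics/s5.png

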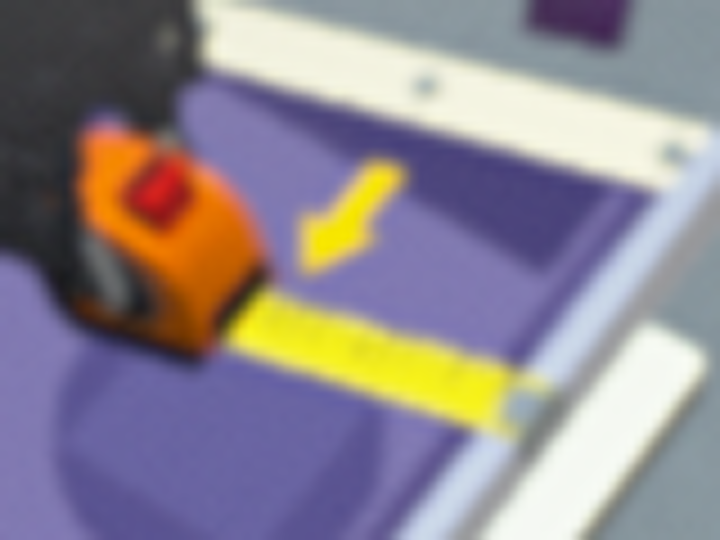

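>>> {"name": "play_rows", "arguments": {"targets": [{"grip":255,"linear":[-0.2,0,-0.08],"delta_rot":[0,0,0]},{"grip":255,"linear":[-0.2,0,-0.08],"delta_rot":[0,0,0]},{"grip":255,"linear":[-0.2,0,-0.08],"delta_rot":[0,0,0]}]}}

```text
time: 9.1
ee_pos: [0.5735, 0.0171, 0.1372]
tcp_rot: [180.0, 25.1, 179.2]
wrist_force: [2.1, -0.3, 5.5]
opening: 0.0398
grasp_force: 64.1
```

```bash
python3 - <<'E'
from geo import *
delta(-10.8,7,31)
E
```

```text
now suw [-11.2   6.9  31.2] d cm [0.05 0.01 0.  ] rot [-0.0003 -0.0003  0.0016] F [ 2.1 -0.3  5.5] open 0.03976016944643048
```

>>> {"name": "play_rows", "arguments": {"targets": [{"grip":0,"linear":[0,0,0],"delta_rot":[0,0,0]},{"grip":0,"linear":[0,0,0],"delta_rot":[0,0,0]},{"grip":0,"linear":[0,0,0],"delta_rot":[0,0,0]},{"grip":0,"linear":[0,0,0],"delta_rot":[0,0,0]},{"grip":0,"linear":[-0.85,0,1.8],"delta_rot":[0,0,0]},{"grip":0,"linear":[-1.7,0,3.6],"delta_rot":[0,0,0]},{"grip":0,"linear":[-2.55,0,5.4],"delta_rot":[0,0,0]},{"grip":255,"linear":[-2.97,0,6.3],"delta_rot":[0,0,0]},{"grip":255,"linear":[-2.97,0,6.3],"delta_rot":[0,0,0]}]}}

```text
time: 10.0
ee_pos: [0.5435, 0.017, 0.2006]
tcp_rot: [180.0, 25.1, 179.2]
wrist_force: [0.4, 0.0, -0.7]
opening: 0.0587
grasp_force: 0.0
```

```bash
python3 - <<'E'
from geo import *
delta(11.2,7,90)
q=bot.camera("scene"); v=bot.camera("wrist"); np.savez("w6.npz",**v)
a=cv2.resize(q["color"][150:210,245:325],None,fx=6,fy=6,interpolation=cv2.INTER_CUBIC)
cv2.imwrite("pics/s6.png",np.vstack([a,cv2.resize(v["color"],(480,240))])[...,::-1])
for nm,x in(("s",q),("w",v)):
 for t in "tape_mouth lock_top arrow_tip".split():
    for d in bot.pinpoint(x,t)[:1]:
      print(nm,t,round(d["conf"],2),np.round(d["pixel"],1),W(at(x,*d["pixel"])).round(1))
for nm,x in(("s",q),("w",v)):
  hsv=cv2.cvtColor(x["color"],cv2.COLOR_RGB2HSV); m=((hsv[...,0]<5)|(hsv[...,0]>174))&(hsv[...,1]>130)&(hsv[...,2]>70)
  P=np.array([W(y) for y in cloud(x,m)]); k=(abs(P[:,0]-12)<40)&(abs(P[:,1]-7)<30)&(P[:,2]>60)&(P[:,2]<95); print(nm,k.sum(),np.percentile(P[k],[2,50,98],axis=0).round(1).tolist() if k.sum() else "")
E
```

```text
now suw [-11.6   6.5 101.4] d cm [ 2.55  0.02 -0.07] rot [-0.0002 -0.0002  0.0017] F [ 0.4  0.  -0.7] open 0.058747923124279476
s tape_mouth 0.93 [271. 185.] [25.6  6.1 11. ]
s lock_top 0.55 [315.5 129.3] [-14.2 313.7 -31.1]
s arrow_tip 0.6 [277.7 178.2] [21.8 44.3  2.2]
w lock_top 0.83 [255.3 272.3] [11.1  6.4 81. ]
w arrow_tip 0.62 [292.9 237.4] [28.6 37.4 -0.4]
s 35 [[7.3, -6.0, 65.2], [18.7, 4.3, 79.1], [22.3, 24.9, 83.4]]
w 936 [[2.6, -4.2, 74.4], [8.9, 6.2, 79.7], [17.7, 17.1, 81.3]]
```

View pics/s6.png

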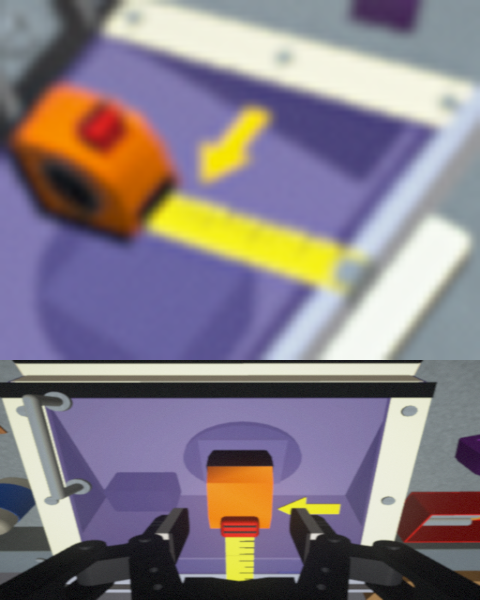

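>>> {"name": "play_rows", "arguments": {"targets": [{"grip":255,"linear":[1.2,0,0],"delta_rot":[0,0,0]},{"grip":255,"linear":[2.5,0,-0.05],"delta_rot":[0,0,0]},{"grip":255,"linear":[2.55,0,-0.07],"delta_rot":[0,0,0]},{"grip":255,"linear":[2.55,0,-0.07],"delta_rot":[0,0,0]},{"grip":255,"linear":[2.9,0,-0.8],"delta_rot":[0,0,0]},{"grip":255,"linear":[3.06,0,-1.16],"delta_rot":[0,0,0]},{"grip":255,"linear":[3.19,0,-1.43],"delta_rot":[0,0,0]},{"grip":255,"linear":[3.31,0,-1.7],"delta_rot":[0,0,0]},{"grip":255,"linear":[3.35,0,-1.79],"delta_rot":[0,0,0]},{"grip":255,"linear":[3.35,0,-1.79],"delta_rot":[0,0,0]}]}}

```text
time: 11.4
ee_pos: [0.577, 0.017, 0.1835]
tcp_rot: [180.0, 25.1, 179.2]
wrist_force: [-6.9, -1.0, 14.6]
opening: 0.0004
grasp_force: 7.6
```

```bash
python3 - <<'E'
from geo import *
delta(11.2,7,72)
E
```

```text
now suw [11.5  6.9 71.7] d cm [-0.05  0.01  0.02] rot [-0.0002  0.0006  0.0017] F [-6.9 -1.  14.6] open 0.0003671751567546165
```

>>> {"name": "play_rows", "arguments": {"targets": [{"grip":255,"linear":[0.04,0,-0.09],"delta_rot":[0,0,0]},{"grip":255,"linear":[0.04,0,-0.09],"delta_rot":[0,0,0]},{"grip":255,"linear":[-0.6,0,1.3],"delta_rot":[0,0,0]},{"grip":0,"linear":[-1.27,0,2.72],"delta_rot":[0,0,0]},{"grip":0,"linear":[-3.3,0,1.8],"delta_rot":[0,0,0]},{"grip":0,"linear":[-3.3,0,1.8],"delta_rot":[0,0,0]},{"grip":0,"linear":[-3.3,0,1.8],"delta_rot":[0,0,0]},{"grip":0,"linear":[-3.3,0,1.8],"delta_rot":[0,0,0]}]}}

```text
time: 12.2
ee_pos: [0.544, 0.017, 0.1991]
tcp_rot: [-180.0, 24.9, 179.2]
wrist_force: [-0.6, -0.1, -0.8]
opening: 0.072
grasp_force: 0.0
```

```bash
python3 - <<'E'
from geo import *
v=bot.camera("wrist"); np.savez("w7.npz",**v)
for x in (v,):
 for t in "tape_mouth lock_top arrow_tip".split():
    for d in bot.pinpoint(x,t)[:1]:
      print(t,round(d["conf"],2),np.round(d["pixel"],1),W(at(x,*d["pixel"])).round(1))
for x in (dict(np.load("w6.npz")),v):
  hsv=cv2.cvtColor(x["color"],cv2.COLOR_RGB2HSV)
  for m in (((hsv[...,0]<5)|(hsv[...,0]>174))&(hsv[...,1]>130)&(hsv[...,2]>70),(abs(hsv[...,0].astype(int)-12)<6)&(hsv[...,1]>130)):
    P=np.array([W(y) for y in cloud(x,m)]); k=(abs(P[:,0]+5)<45)&(abs(P[:,1]-7)<22)&(P[:,2]>50)&(P[:,2]<95); print(k.sum(),np.percentile(P[k],[2,50,90,98],axis=0).round(1).tolist())
delta(-11.2,7,31.5)
delta(-11.2,7,60)
d=bot.get_obs(); print(d["time"])
q=bot.camera("scene")
for t in("clipboard",):
  e=bot.trace(q,t)[0]; Cl=cloud(q,e["pixels"]); print(e["conf"],e["box"],cv2.minAreaRect((Cl[(Cl[:,2]<.02)][:,:2]*1000).astype(np.float32)),at(q,*bot.pinpoint(q,t)[0]["pixel"],z=.004))
hsv=cv2.cvtColor(q["color"],cv2.COLOR_RGB2HSV)
m=e["pixels"]&(hsv[...,1]<40)&(hsv[...,2]>180); Q=cloud(q,m);print("sheet",m.sum(),cv2.minAreaRect((Q[:,:2]*1000).astype(np.float32)),np.median(Q[:,2]))
E
```

```text
lock_top 0.93 [258.2 262.8] [10.8  8.1 71.4]
arrow_tip 0.67 [294.3 240. ] [31.1 38.5 -0.3]
936 [[2.6, -4.2, 74.4], [8.9, 6.2, 79.7], [16.4, 15.3, 80.8], [17.7, 17.1, 81.3]]
6155 [[-43.1, -12.5, 60.9], [-20.4, 6.8, 69.6], [2.6, 22.8, 70.7], [16.3, 25.7, 71.5]]
689 [[4.3, -4.5, 70.4], [11.0, 6.2, 71.8], [17.2, 15.3, 72.7], [18.3, 16.9, 73.2]]
6192 [[-42.6, -12.5, 61.3], [-19.8, 6.8, 69.8], [3.4, 22.8, 70.8], [18.1, 25.6, 71.4]]
now suw [-11.8   6.5  99.8] d cm [ 2.95  0.02 -6.16] rot [-0.0001 -0.0028  0.0017] F [ 0.8 -0.4 -0.5] open 0.0853547147298344
now suw [-11.8   6.5  99.8] d cm [ 1.74  0.03 -3.58] rot [-0.0001 -0.0028  0.0017] F [ 0.8 -0.4 -0.5] open 0.0853547147298344
12.4
0.78 [122.1, 224.5, 213.5, 304.2] ((464.64410400390625, -340.83465576171875), (249.8285675048828, 181.173095703125), 7.0242815017700195) [ 0.46502946 -0.34725538  0.004     ]
sheet 2926 ((463.7060852050781, -340.39385986328125), (237.31460571289062, 147.5163116455078), 6.983004093170166) 0.004379281122826706
```

```bash
python3 - <<'E'
from geo import *
o=bot.get_obs(); print(o["q"].round(1), n*np.pi/18)
E
```

```text
[  2.5 -21.7 -21.5  65.3  -1.4   3. ] [-0.07400276  0.0009412   0.15806469]
```

>>> {"name": "play_rows", "arguments": {"targets": [{"grip":0,"linear":[1,0,-2],"delta_rot":[0,-0.002,0]},{"grip":0,"linear":[2,0,-4],"delta_rot":[0,-0.002,0]},{"grip":0,"linear":[2.7,0,-5.6],"delta_rot":[0,-0.002,0]},{"grip":0,"linear":[2.95,0,-6.15],"delta_rot":[0,-0.002,0]},{"grip":0,"linear":[2.95,0,-6.15],"delta_rot":[0,-0.002,0]},{"grip":255,"linear":[2.95,0,-6.15],"delta_rot":[0,-0.002,0]},{"grip":255,"linear":[2.95,0,-6.15],"delta_rot":[0,-0.002,0]},{"grip":255,"linear":[2.95,0,-6.15],"delta_rot":[0,-0.002,0]},{"grip":255,"linear":[2.95,0,-6.15],"delta_rot":[0,-0.002,0]},{"grip":255,"linear":[2.95,0,-6.15],"delta_rot":[0,-0.002,0]}], "force": 60}}

```text
time: 13.55
ee_pos: [0.5732, 0.017, 0.1389]
tcp_rot: [-180.0, 25.1, 179.2]
wrist_force: [-5.8, 0.2, 5.9]
opening: 0.0394
grasp_force: 60.0
```

```bash
python3 - <<'E'
from geo import *
delta(-9.7,7,32)
print(bot.get_obs()["grasp_force"])
E
```

```text
now suw [-10.8   6.8  32.8] d cm [ 0.13  0.02 -0.03] rot [-0.0001  0.0007  0.0017] F [-5.8  0.2  5.9] open 0.03936077453901067
60.004191398620605
```

>>> {"name": "play_rows", "arguments": {"targets": [{"grip":255,"linear":[0.15,0,0.1],"delta_rot":[0,0,0]},{"grip":255,"linear":[0.15,0,0.12],"delta_rot":[0,0,0]},{"grip":255,"linear":[0.05,0,0.4],"delta_rot":[0,0,0]},{"grip":255,"linear":[-0.2,0,0.9],"delta_rot":[0,0,0]},{"grip":255,"linear":[-0.5,0,1.6],"delta_rot":[0,0,0]},{"grip":255,"linear":[-1.1,0,2.8],"delta_rot":[0,0,0]},{"grip":255,"linear":[-1.9,0,4.6],"delta_rot":[0,0,0]},{"grip":255,"linear":[-2.8,0,6.5],"delta_rot":[0,0,0]},{"grip":255,"linear":[-2.8,0,6.5],"delta_rot":[0,0,0]}]}}

```text
time: 14.45
ee_pos: [0.5456, 0.017, 0.207]
tcp_rot: [180.0, 25.4, 179.2]
wrist_force: [1.6, -0.5, -3.3]
opening: 0.0391
grasp_force: 60.9
```

```bash
python3 - <<'E'
from geo import *
delta(-9.7,7,32)
q=bot.camera("scene")
cv2.imwrite("pics/s8.png",cv2.resize(q["color"][120:290,100:340],None,fx=3,fy=3,interpolation=cv2.INTER_CUBIC)[...,::-1])
o=bot.get_obs();Rt=R.from_euler("xyz",o["tcp_rot"],degrees=True)
T=R.from_euler("xyz",[180,0,-173],degrees=True)
print(o["ee_pos"],"rot",(T*Rt.inv()).as_rotvec().round(4),"d",((np.r_[.423,-.346,.12]-o["ee_pos"])*100).round(2))
E
```

```text
now suw [ -7.    6.6 106.3] d cm [ 2.9   0.01 -6.84] rot [-0.0003  0.0049  0.0016] F [ 1.6 -0.5 -3.3] open 0.03908120781326862
[0.54556779 0.01701748 0.20499486] rot [-0.024   0.4406  0.1339] d [-12.26 -36.3   -8.5 ]
```

View pics/s8.png

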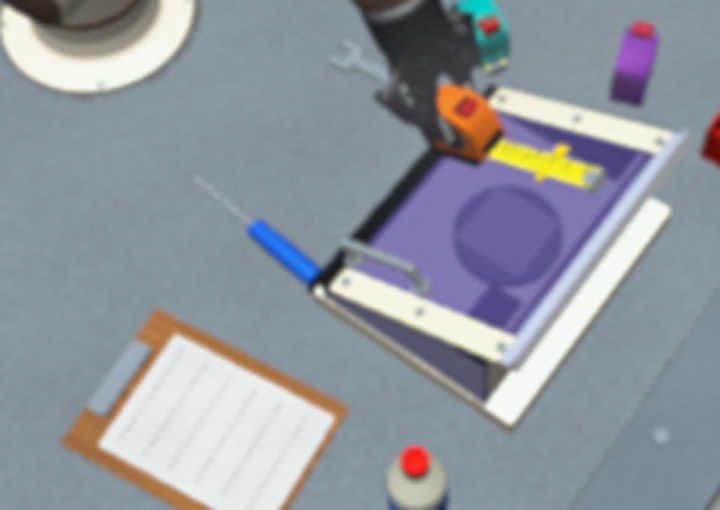

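>>> {"name": "play_rows", "arguments": {"targets": [{"grip":255,"linear":[-1,-3,2.5],"delta_rot":[0,0,0]},{"grip":255,"linear":[-2.5,-7,4.5],"delta_rot":[0,0,0]},{"grip":255,"linear":[-4,-11,4.5],"delta_rot":[-0.004,0.07,0.02]},{"grip":255,"linear":[-5.5,-15,4.5],"delta_rot":[-0.008,0.15,0.045]},{"grip":255,"linear":[-7,-19,4.5],"delta_rot":[-0.012,0.23,0.07]},{"grip":255,"linear":[-8.5,-23,4.5],"delta_rot":[-0.016,0.31,0.094]},{"grip":255,"linear":[-10,-27,4.5],"delta_rot":[-0.02,0.38,0.115]},{"grip":255,"linear":[-11.3,-31,4.5],"delta_rot":[-0.024,0.44,0.134]},{"grip":255,"linear":[-12.3,-34.5,4.5],"delta_rot":[-0.024,0.44,0.134]},{"grip":255,"linear":[-12.3,-36.3,4.5],"delta_rot":[-0.024,0.44,0.134]}]}}

```text
time: 15.5
ee_pos: [0.4215, -0.3487, 0.246]
tcp_rot: [180.0, -0.3, -173.1]
wrist_force: [0.6, -0.1, -3.8]
opening: 0.0395
grasp_force: 62.3
```

```bash
python3 - <<'E'
from h import *
from scipy.spatial.transform import Rotation as R
q=bot.camera("scene")
o=bot.get_obs();Rt=R.from_euler("xyz",o["tcp_rot"],degrees=True)
T=R.from_euler("xyz",[180,0,-173],degrees=True)
print(o["time"],o["ee_pos"],"rot",(T*Rt.inv()).as_rotvec().round(4),"d",((np.r_[.423,-.346,.05]-o["ee_pos"])*100).round(2),o["wrist_force"])
for t in("coolant","tape_hook","tape_mouth"):
  for d in bot.pinpoint(q,t)[:2]: print(t,d["conf"],at(q,*d["pixel"],z=0 if t=="coolant" else None).round(3))
E
```

```text
15.55 [ 0.42180049 -0.34990539  0.24586125] rot [ 0.0006 -0.0042  0.0027] d [  0.12   0.39 -19.59] [-1.60967709  0.67480374 -4.31253764]
coolant 0.79 [ 0.699 -0.283  0.   ]
tape_hook 0.53 [ 0.4    0.34  -0.003]
tape_hook 0.52 [0.472 0.215 0.   ]
tape_mouth 0.9 [0.399 0.346 0.006]
tape_mouth 0.75 [ 0.464 -0.345  0.236]
```

>>> {"name": "play_rows", "arguments": {"targets": [{"grip":255,"linear":[0.1,0.3,-4],"delta_rot":[0,-0.004,0]},{"grip":255,"linear":[0.1,0.3,-8],"delta_rot":[0,-0.004,0]},{"grip":255,"linear":[0.1,0.3,-12],"delta_rot":[0,-0.004,0]},{"grip":255,"linear":[0.1,0.3,-16],"delta_rot":[0,-0.004,0]},{"grip":255,"linear":[0.1,0.3,-19],"delta_rot":[0,-0.004,0]},{"grip":255,"linear":[0.1,0.3,-20],"delta_rot":[0,-0.004,0]},{"grip":255,"linear":[0.1,0.3,-20.3],"delta_rot":[0,-0.004,0]},{"grip":255,"linear":[0.1,0.3,-20.6],"delta_rot":[0,-0.004,0]},{"grip":255,"linear":[0.1,0.3,-20.6],"delta_rot":[0,-0.004,0]}]}}

```text
time: 16.6
ee_pos: [0.424, -0.3434, 0.0433]
tcp_rot: [-179.9, 0.2, -173.0]
wrist_force: [0.7, 0.7, -4.2]
opening: 0.0395
grasp_force: 62.3
```

>>> {"name": "play_rows", "arguments": {"targets": [{"grip":255,"linear":[0,0,-0.3],"delta_rot":[0,0,0]},{"grip":255,"linear":[0,0,-0.45],"delta_rot":[0,0,0]},{"grip":255,"linear":[0,0,-0.6],"delta_rot":[0,0,0]},{"grip":255,"linear":[0,0,-0.6],"delta_rot":[0,0,0]},{"grip":255,"linear":[0,0,-0.6],"delta_rot":[0,0,0]}]}}

```text
time: 17.1
ee_pos: [0.4234, -0.3433, 0.037]
tcp_rot: [-179.9, 0.1, -173.0]
wrist_force: [-2.7, 1.3, 5.8]
opening: 0.0394
grasp_force: 63.5
```

Contact at the expected height. Release slowly and back away.

>>> {"name": "play_rows", "arguments": {"targets": [{"grip":100,"linear":[0,0,0],"delta_rot":[0,0,0]},{"grip":50,"linear":[0,0,0],"delta_rot":[0,0,0]},{"grip":0,"linear":[0,0,0],"delta_rot":[0,0,0]},{"grip":0,"linear":[0,0,0],"delta_rot":[0,0,0]},{"grip":0,"linear":[0,0,0],"delta_rot":[0,0,0]},{"grip":0,"linear":[0,0,3],"delta_rot":[0,0,0]},{"grip":0,"linear":[0,0,7],"delta_rot":[0,0,0]},{"grip":0,"linear":[0,0,11],"delta_rot":[0,0,0]},{"grip":0,"linear":[-2,0,14],"delta_rot":[0,0,0]},{"grip":0,"linear":[-2,0,14],"delta_rot":[0,0,0]}]}}

```text
time: 18.1
ee_pos: [0.4033, -0.3441, 0.1808]
tcp_rot: [-179.7, 0.3, -173.0]
wrist_force: [0.2, -0.8, -0.3]
opening: 0.0855
grasp_force: 0.0
```

```bash
python3 - <<'E'
from h import *
v=bot.camera("wrist"); save(v,"w9",s=1.2)
for t in("lock_top","tape_mouth","tape_hook"):
  for d in bot.pinpoint(v,t)[:1]: print(t,d["conf"],at(v,*d["pixel"]).round(3))
E
```

```text
lock_top 0.78 [ 0.442 -0.339  0.077]
tape_hook 0.69 [ 0.581 -0.327  0.019]
```

View pics/w9.png

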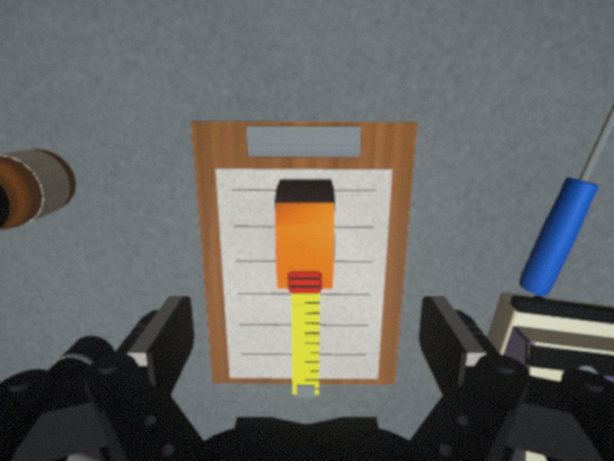

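The picture shows the tape upright on the sheet (case at about pixel 305,235), with the blade out to about (305,390) and the lock down (0.077 - 0.004 = 73 mm).

```bash
python3 -c "
from workcell import bot
print(bot.job_done())"
```

```text
the job is handed in; nothing more can be done
None
```

The tape was hooked over the lip beside the arrow, drawn down to within about 1 mm of the arrow's tip, locked there, and now stands upright on the clipboard's sheet with its blade out and locked; the job is handed in, with no verdict returned.

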